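Screw the clamp spindle home in the deep well

ROBOT

A 7-joint arm with a two-finger parallel gripper is mounted at the origin on a cart in front of the work surface, level with it; the furniture and walls round the work are solid. World frame = base frame: x ahead of the robot, y to its left, z up, the work surface at z = 0. Lengths are in m, angles in degrees, forces in N, time in s.
With the tool pointing down it reaches from about 0.425 to 0.875 m from the base axis. Payload 4.7 kg.
Tool frame: the origin (TCP) lies between the finger pads; the fingertips stand 11 mm ahead of it and the grasp point (between the pads) lies 8 mm behind it (env.tcp_to_tips is the distance from the TCP to the fingertips, in m); z points along the fingers, y is the line along which they close (so a half turn about z gives the same grasp; the last joint's range is limited). The gripper opens to 87 mm and grips with 3 to 60 N. Pads are 19 mm wide; open, the fingers measure 117 mm over their backs; the gripper's body (75 mm by 190 mm) begins 51 mm behind the grasp point.
Start: joints at [74.204, 18.392, -4.016, 83.108, 1.295, 78.541, -3.26], TCP at [0.186, -0.623, 0.234] pointing down, gripper open.
Joint ranges: [-163.93, 163.93], [-17.29, 119.83], [-79.2, 71.16], [3.27, 140.29], [-89.18, 269.18], [5.43, 117.66], [-154.24, 154.24]. Speed limits (degrees/s): [147.25, 147.25, 180, 180, 180, 180, 180].

INTERFACE

Orientations are given as [roll, pitch, yaw] about the fixed x, y, z axes, in that order (R = Rz(yaw) Ry(pitch) Rx(roll)).
In Python, from cell import env, viewer gives the robot as it stands.
- The arm moves only by the tool step_arm, never from a script. Its arguments are lists of equal length, an entry for each row: "delta_pos": the shift along the tool's x, y, z in units of 0.2 m (1.0 is 0.2 m), a list of three; "rot": the turn, a rotation vector about the tool's x, y, z in units of 1.5 rad (1.0 is 1.5 rad), a list of three; "gripper": the gripper command: -1 is shut, 1 is fully open, values between are in proportion. A call has 1 to 20 rows; each row is the pose to reach, as a shift and turn from the pose commanded when the call began, along the tool's axes at that moment; what a row does not reach only later rows make up. A row lasts 1/8 s, in which the tool goes at most 62.5 mm and 10.7 degrees, less where a joint would pass 70% of its speed; a pose out of reach is approached as far as the arm can. A call with a number of a shift or a turn outside -1 to 1 is refused whole. A call with a gripper value outside its range is refused whole. The fingers move at their own pace and stop on an object; "squeeze" is the grip in N (left out, the last holds). Time passes only in rows, so rows that repeat a pose let the fingers close. It gives the time, the measured TCP pose, the force, the opening and the grip force at its end, in the units of the state.
- env.get_obs(): the state, without advancing time (a new reading comes with each control period).
- viewer.read_camera(name): name is "scene" or "top" or "wrist"; returns a dict with "img" (480x640x3 uint8, red, green, blue), "fx", "fy", "cx", "cy" (pixels), "pose" (4x4, takes a point from camera to world coordinates). Camera axes: x right, y down, z forward; pixel columns grow to the right and rows downward; lengths in m; the calibration is good to about 2 mm. A picture is of the moment at which its call begins. There is no depth.
- env.sign_off(): hands the job in; it is judged then, once.
The state is a dict: "time_s": time; "qpos": joint angles; "joint_velocities": joint speeds; "effort": joint torques, N m; "tool_pos": TCP position; "tool_rot": TCP orientation; "force": force on the tool from outside, world axes, zero at the start; "wrist_torque": the same for the moment, N m; "grip_width": finger opening in m; "grasp_force": force on a finger pad.
Only numpy, scipy, OpenCV 4.12 (cv2) and the standard library are available. Lean on these libraries where they do the work, as an engineer would, in place of code of your own. Each camera call takes 0.05 s, during which the arm holds its last target. There are 200 camera calls.

TASK

Take the dust plug out of the clamp pillar's well and put it in the metal tray. Then take the spindle with the wing handle from its wooden stand, lower it upright down the well until it drops into the thread at the bottom, and turn it clockwise (seen from above) about a quarter turn until it is fully home, then let go of it. Leave the round-headed pin in its stand.

Things in the scene. Friction and masses are not known exactly. Their poses are not given: they have to be found in the camera images.
- pillar: Grey cast clamp pillar fixed to the bench: base plate 80 mm (its x) by 130 mm (its y, the long side), 12 mm thick, with a round column 64 mm across, 125 mm high overall. Origin on the bench under the column's axis; z up. Down the column runs the well, a bore 36 mm across with a two-start thread at its bottom.
- well_mouth (a point): Centre of the well's mouth (flared to 48 mm across), on the column's axis, 125 mm above the bench; axes as pillar. 75.5 mm below it two opposite inward lands (12 to 18 mm from the axis) leave gaps at the pillar's +x and -x sides: the spindle's pins drop through these only with the handle along the pillar's x within about 15 degrees.
- thread_foot (a point): Where the dropped pins first rest, on the axis, 93.5 mm below the mouth, 18 mm below the tops of the lands. From here the thread leads the pins 6.5 mm further down in a clockwise turn (from above) of 90 degrees to a stop; the handle then lies along the pillar's y, its long side. It turns with light torque and stays where it is left.
- plug_knob (a point): Black rubber dust plug, 73 mm high, loose in the well's mouth: stem 28 mm across and 30 mm long inside the well, a cap 58 mm across and 8 mm thick on the rim, on top a round knob 28 mm across and 35 mm tall. This point is the middle of the knob, 17.5 mm above the cap, 55.5 mm above the stem's end; z up along the plug.
- spindle_handle (a point): Centre of the flat-sided wing handle (90 mm long along its x, 18 mm thick along y, 30 mm tall) of a steel spindle, 158 mm long, 0.35 kg, at first upright in a 60 mm deep hole of a wooden stand 64x64x70 mm. The foot is 143 mm below this point. Height of this point above the bench: 182 mm with pins resting on the lands, 164 mm dropped into the thread, 157.5 mm fully home.
- spindle_pins (a point): Middle of the spindle's two opposite cross pins, 7 mm thick and 32 mm across their ends, along the handle's x, 129 mm below the handle's centre; below them is a 20 mm nose, above them guide collars 32 mm across. A flange 60 mm across, its underside 31.5 mm below the handle's centre, stands about 1 mm above the rim when fully home.
- pin_head (a point): Steel locating pin, 107 mm long, 31 mm across with a round head 48 mm across, upright in the other wooden stand (same as the spindle's), to be left there; its top is 117 mm above the bench. This point is the middle of its head, 19 mm below the top; z up.
- tray: Plain sheet-metal tray fixed to the bench, 130x130 mm outside and 35 mm high, walls and floor 4 mm thick, open on top. Origin on the bench under its centre; z up.
Not all that is in view belongs to the job. Leave any pink look-alike of the part that bears spindle_handle alone.

How it is judged:
By the outcome, as a careful person would: the job done as asked, in the order asked, and still so for the second after the job is handed in, with the robot touching nothing.
It also fails if it takes over 59 s, if anything falls off the work surface, if the arm or the gripper's body presses on something with over 40 N, if the wrist force passes 120 N, or if a joint passes its speed limit or range.

## Working session

There is one attempt and no reset: what is moved stays moved. The work goes in short steps, Python scripts to look and compute and a tool call to move; the robot and the scene stay as the last step left them, time stands still between calls to the robot, and variables do not carry over. Pictures are saved under pics/ and viewed, at most 10 in all, crops included, and the job is handed in when it is done.

Besides the shell and the picture viewer there is one more tool, called after "Call:" in YAML: its name, and indented under it one key for each argument. step_arm: Moves the arm, as the interface text tells. Shifts and turns lie within -1 to 1; 1 stands for 0.2 m of shift or 1.5 rad of turn. Its arguments: {"type":"object","properties":{"delta_pos":{"type":"array"},"rot":{"type":"array"},"gripper":{"type":"array"},"squeeze":{"type":"number"}},"required":["delta_pos","rot","gripper"]}

```bash
ls; mkdir -p pics
python3 - <<'E'
from cell import env, viewer
import cv2, numpy as np, pickle
o=env.get_obs(); print({k:np.round(v,3) for k,v in o.items()})
d={}
for n in("scene","top"):
    c=viewer.read_camera(n); d[n]=c; cv2.imwrite(f"pics/{n}0.png",c["img"][...,::-1]); print(n,c["fx"],c["cx"],c["cy"],np.round(c["pose"],3).tolist())
pickle.dump(d,open("cams.pkl","wb"))
E
```

```text
pics
{'time_s': np.float64(0.0), 'qpos': array([74.205, 18.441, -4.014, 83.174,  1.293, 78.542, -3.258]), 'joint_velocities': array([ 0.001, -0.014, -0.027,  0.059,  0.036, -0.037,  0.023]), 'effort': array([ 0.0000e+00, -4.9129e+01, -4.0400e-01, -3.1253e+01, -6.4000e-02,
        4.4000e-02,  0.0000e+00]), 'tool_pos': array([ 0.186, -0.622,  0.232]), 'tool_rot': array([-1.79889e+02,  4.00000e-03,  1.66050e+01]), 'force': array([-0.719, -0.176,  0.12 ]), 'wrist_torque': array([-0.047, -0.01 ,  0.009]), 'grasp_force': np.float64(0.0), 'grip_width': np.float64(0.087)}
scene 448.83743076236334 314.4803931431632 237.23197218150338 [[-0.873, -0.309, 0.376, 0.011], [-0.487, 0.56, -0.67, 0.858], [-0.003, -0.769, -0.639, 0.808], [0.0, 0.0, 0.0, 1.0]]
top 620.0939018261084 328.80547446279866 239.78634667467807 [[-0.028, -0.987, 0.159, 0.209], [-1.0, 0.027, -0.004, 0.141], [0.0, -0.159, -0.987, 1.514], [0.0, 0.0, 0.0, 1.0]]
```

View pics/scene0.png

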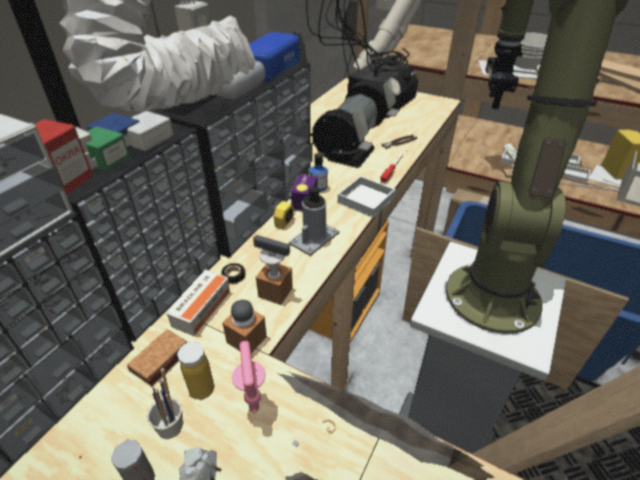

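View pics/top0.png

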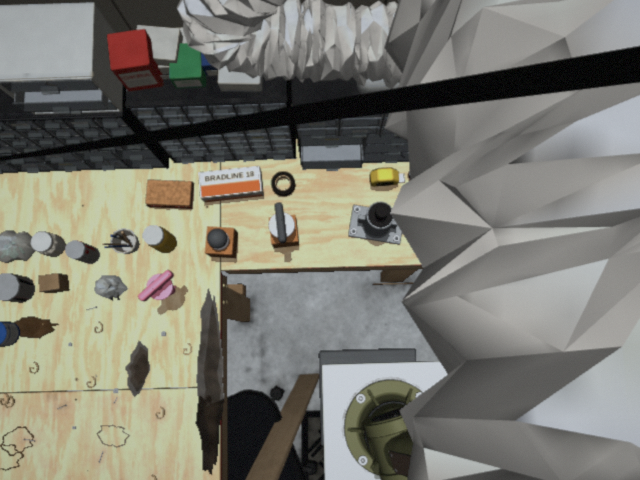

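Scene: spindle in stand at (272,250), round-headed pin at (243,320), pink look-alike at (250,375), pillar with plug at (313,215), tray at (367,195). The steel spindle with dark handle in a wooden stand fits; the pink one is the decoy. Enlarging to confirm and read pixels.

Run:
```python
import cv2
a=cv2.imread("pics/scene0.png")[165:305,235:405]; cv2.imwrite("pics/s1.png",cv2.resize(a,None,fx=4,fy=4,interpolation=cv2.INTER_CUBIC))
a=cv2.imread("pics/top0.png")[165:275,230:420]; cv2.imwrite("pics/t1.png",cv2.resize(a,None,fx=4,fy=4,interpolation=cv2.INTER_CUBIC))
```

```text
(no output)
```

View pics/s1.png

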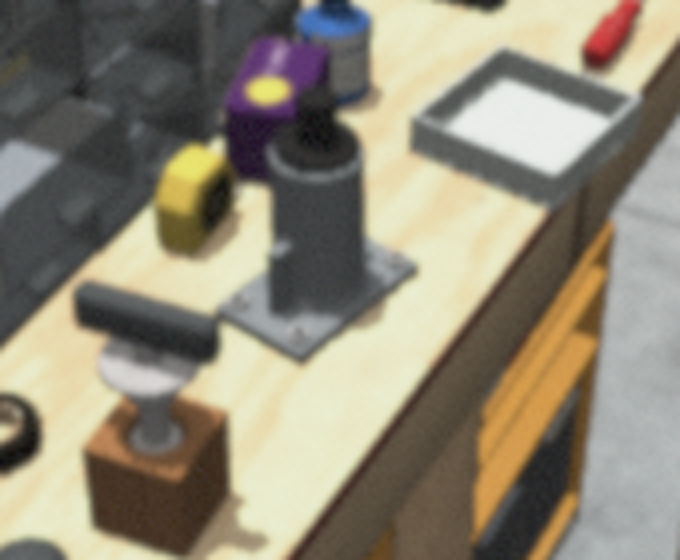

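View pics/t1.png

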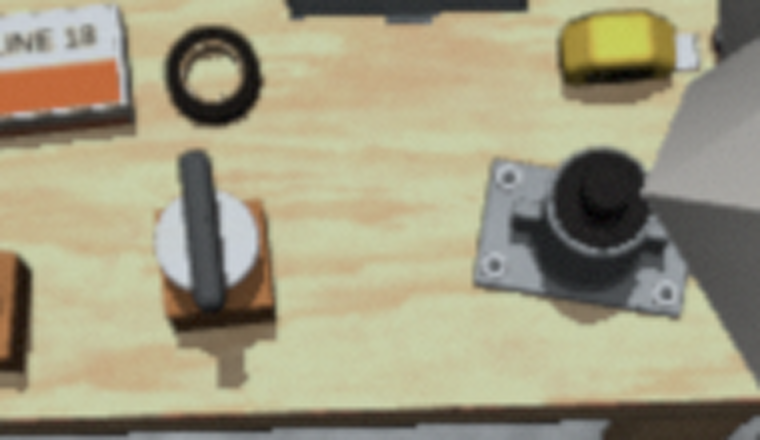

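Spindle confirmed: dark wing handle, white flange, steel shaft in wooden stand (top crop centre (203,229)); pillar plate corners, plug cap (600,195) and tray corners (507,50),(640,98),(553,182),(412,122) are readable.

```bash
cat > h.py <<'E'
import numpy as np, pickle
cams=pickle.load(open("cams.pkl","rb"))
OFF={"scene":(235,165),"top":(230,165)}
def ray(c,u,v):
    P=c["pose"]; d=P[:3,:3]@np.array([(u-c["cx"])/c["fx"],(v-c["cy"])/c["fy"],1]); return P[:3,3],d
def atz(c,u,v,z):
    o,d=ray(c,u,v); return o+d*(z-o[2])/d[2]
def crop(n,x,y,z): return atz(cams[n],(x+.5)/4-.5+OFF[n][0],(y+.5)/4-.5+OFF[n][1],z)
E
python3 - <<'E'
from h import *
def p(l,*a): print(l,np.round(crop(*a)*1000,1))
p("capT","top",600,194,.133);p("capS","scene",313,145,.133);p("knobtopS","scene",318,93,.168);p("knobT","top",606,188,.160)
for q in[(495,157),(475,285),(682,318)]:p("plateT","top",*q,.012)
for q in[(220,310),(303,357),(415,265)]:p("plateS","scene",*q,.012)
for q in[(195,155),(210,302)]:p("handT","top",*q,.168)
p("handS","scene",147,322,.153);p("flangeT","top",208,242,.125)
for q in[(80,285),(215,325)]:p("hS","scene",*q,.168)
for q in[(507,50),(640,98),(553,182),(412,122)]:p("tray","scene",*q,.035)
for q in[(165,205),(272,318),(262,200)]: p("standT","top",*q,.07)
for q in[(86,450),(228,415),(150,395),(180,490)]: p("standS","scene",*q,.07)
E
```

```text
capT [489.7  18.  133. ]
capS [484.4  22.8 133. ]
knobtopS [485.4  14.  168. ]
knobT [487.6  16.9 160. ]
plateT [539.5  71.2  12. ]
plateT [459.5  86.2  12. ]
plateT [435.5 -39.9  12. ]
plateS [529.2  74.6  12. ]
plateS [455.6  89.   12. ]
plateS [434.4 -33.8  12. ]
handT [510.9 244.9 168. ]
handT [428.1 237.9 168. ]
handS [467.8 241.9 153. ]
flangeT [469.7 241.5 125. ]
hS [507.7 247.6 168. ]
hS [423.4 240.2 168. ]
tray [ 481.4 -288.9   35. ]
tray [ 362.6 -275.3   35. ]
tray [ 377.7 -142.    35. ]
tray [ 502.1 -161.2   35. ]
standT [503.1 270.7  70. ]
standT [433.5 208.5  70. ]
standT [504.5 213.1  70. ]
standS [493.8 276.5  70. ]
standS [436.8 211.5  70. ]
standS [486.9 219.3  70. ]
standS [428.6 277.2  70. ]
```

Run:
```python
from h import *
s,t=cams["scene"],cams["top"]
def pr(c,X):
    P=c["pose"]; q=P[:3,:3].T@(np.array(X)-P[:3,3]); return np.round([c["fx"]*q[0]/q[2]+c["cx"],c["fy"]*q[1]/q[2]+c["cy"],q[2]],2)
for l,u,v in[("device foot front",345,162),("device right",395,112),("bench edge",385,200),("bench edge far",462,98),("screwdriver",385,178),("pliers",410,138)]:print(l,np.round(atz(s,u,v,0)*1000))
print("device top z.25",np.round(atz(s,345,105,.15)*1000))
for u,v in[(300,167),(360,167),(230,160)]:print("cab",np.round(atz(t,u,v,0)*1000),np.round(atz(t,u,v,.1)*1000))
print("tcp",pr(s,(.186,-.622,.232)))
```

```text
device foot front [ 595. -404.    0.]
device right [ 592. -878.    0.]
bench edge [ 382. -255.    0.]
bench edge far [  383. -1161.     0.]
screwdriver [ 431. -374.    0.]
pliers [ 456. -685.    0.]
device top z.25 [ 661. -526.  150.]
cab [641. 202.   0.] [612. 198. 100.]
cab [637.  51.   0.] [608.  57. 100.]
cab [664. 378.   0.] [634. 363. 100.]
tcp [493.79  98.97   1.43]
```

Run:
```python
import cv2
a=cv2.imread("pics/scene0.png")[0:220,280:540]; cv2.imwrite("pics/s2.png",cv2.resize(a,None,fx=2.7,fy=2.7,interpolation=cv2.INTER_CUBIC))
```

```text
(no output)
```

View pics/s2.png

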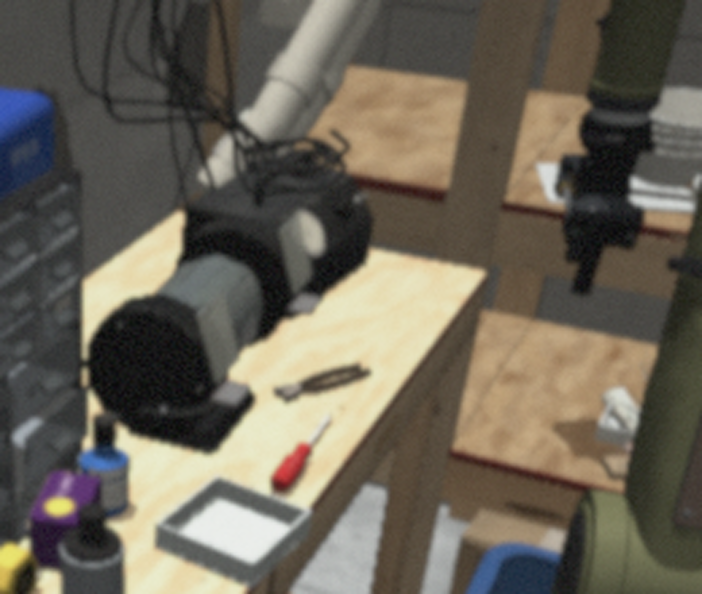

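Picture: start gripper hangs in free air before the bench; black device (crop (200,350)) lies at x>0.55, so an arc at r≈0.48–0.55 and z 0.30 is free.

```bash
cat >> h.py <<'E'
def plan(s,*ts):
    """s,(x,y,z,yaw) commanded; each t a separate call"""
    for t in ts:
        a=np.radians(s[3]); d=np.array(t[:3])-s[:3]
        v=[d[0]*np.cos(a)+d[1]*np.sin(a), d[0]*np.sin(a)-d[1]*np.cos(a), -d[2]]
        print(t,"pos",np.round(np.array(v)/.2,3).tolist(),"rotz",round(-np.radians(t[3]-s[3])/1.5,3)); s=t
E
python3 -c "
from h import *
plan((.186,-.623,.234,16.6),(.30,-.47,.30,48),(.40,-.30,.30,80),(.45,-.12,.30,80),(.4875,.017,.28,80))"
```

```text
(0.3, -0.47, 0.3, 48) pos [0.765, -0.57, -0.33] rotz -0.365
(0.4, -0.3, 0.3, 80) pos [0.966, -0.197, -0.0] rotz -0.372
(0.45, -0.12, 0.3, 80) pos [0.93, 0.09, -0.0] rotz -0.0
(0.4875, 0.017, 0.28, 80) pos [0.707, 0.066, 0.1] rotz -0.0
```

Call:
step_arm:
  delta_pos:
    - [0.765,-0.57,-0.33]
    - [0.765,-0.57,-0.33]
    - [0.765,-0.57,-0.33]
    - [0.765,-0.57,-0.33]
  rot:
    - [0,0,-0.365]
    - [0,0,-0.365]
    - [0,0,-0.365]
    - [0,0,-0.365]
  gripper: [1,1,1,1]
  squeeze: 25

```text
time_s: 0.6
tool_pos: [0.3039, -0.4665, 0.3014]
tool_rot: [179.8, -0.0, 48.4]
force: [0.0, -0.2, -0.6]
grip_width: 0.0873
grasp_force: 0.0
```

Call:
step_arm:
  delta_pos:
    - [0.966,-0.197,0]
    - [0.966,-0.197,0]
    - [0.966,-0.197,0]
    - [0.966,-0.197,0]
  rot:
    - [0,0,-0.372]
    - [0,0,-0.372]
    - [0,0,-0.372]
    - [0,0,-0.372]
  gripper: [1,1,1,1]

```text
time_s: 1.1
tool_pos: [0.4021, -0.296, 0.2995]
tool_rot: [180.0, -0.0, 80.3]
force: [0.2, -1.5, 0.7]
grip_width: 0.0871
grasp_force: 0.0
```

Call:
step_arm:
  delta_pos:
    - [0.93,0.09,0]
    - [0.93,0.09,0]
    - [0.93,0.09,0]
    - [0.93,0.09,0]
  rot:
    - [0,0,0]
    - [0,0,0]
    - [0,0,0]
    - [0,0,0]
  gripper: [1,1,1,1]

```text
time_s: 1.6
tool_pos: [0.451, -0.116, 0.2997]
tool_rot: [180.0, -0.0, 80.3]
force: [-0.0, -1.5, -0.2]
grip_width: 0.0874
grasp_force: 0.0
```

Call:
step_arm:
  delta_pos:
    - [0.707,0.066,0.1]
    - [0.707,0.066,0.1]
    - [0.707,0.066,0.1]
    - [0.707,0.066,0.1]
  rot:
    - [0,0,0]
    - [0,0,0]
    - [0,0,0]
    - [0,0,0]
  gripper: [1,1,1,1]

```text
time_s: 2.1
tool_pos: [0.4878, 0.0161, 0.279]
tool_rot: [-179.9, 0.0, 79.9]
force: [1.0, -0.8, 0.5]
grip_width: 0.0869
grasp_force: 0.0
```

Run:
```python
from cell import env, viewer
import cv2, numpy as np, pickle
c=viewer.read_camera("wrist"); pickle.dump(c,open("w1.pkl","wb")); cv2.imwrite("pics/w1.png",c["img"][...,::-1]); print(c["fx"],np.round(c["pose"],3).tolist()); print(env.get_obs()["tool_pos"],env.get_obs()["qpos"].round(1))
```

```text
424.5060408110858 [[0.985, -0.167, -0.045, 0.501], [-0.173, -0.953, -0.25, 0.083], [-0.001, 0.254, -0.967, 0.431], [0.0, 0.0, 0.0, 1.0]]
[0.48771654 0.0146138  0.2790957 ] [ 41.1  -1.3 -44.7 100.   -0.9  81.  -13.7]
```

View pics/w1.png

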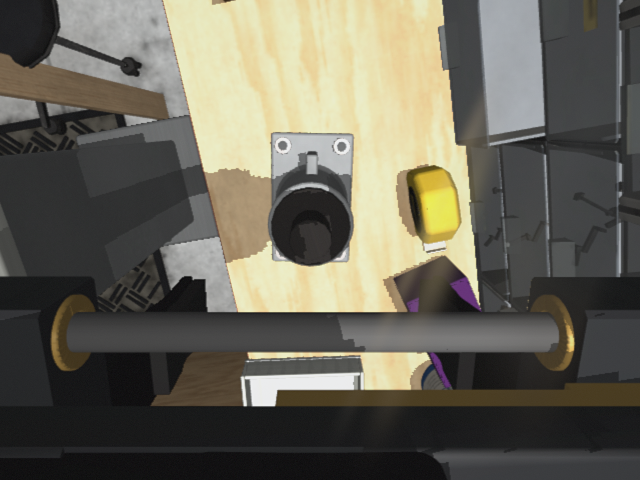

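Wrist view: pillar with plug centred at column ≈312; cap spans (270–353, 186–266), knob about (312,232), plate corners (272,133),(354,132).

Run:
```python
from h import *
import cv2
c=pickle.load(open("w1.pkl","rb"))
print(c["cx"],c["cy"])
for n,u,v,z in[("cap",311.5,226,.133),("knobtop",311.5,231,.168),("TL",272,133,.012),("TR",354,132,.012),("bL",273,262,.012)]:print(n,np.round(atz(c,u,v,z)*1000,1))
g=cv2.cvtColor(c["img"],cv2.COLOR_RGB2GRAY); m=(g<75).astype(np.uint8); m[:,:240]=0;m[:,390:]=0;m[300:]=0
k=cv2.connectedComponentsWithStats(m); i=1+k[2][1:,4].argmax(); print(k[2][i],k[3][i])
cs,_=cv2.findContours((k[1]==i).astype(np.uint8),0,1); 
p=max(cs,key=len)[:,0]; p=p[p[:,1]>215]; e=cv2.fitEllipse(p.astype(np.float32)); print(e, np.round(atz(c,*e[0],.131)*1000,1))
```

```text
312.2509825952895 238.40155081044833
cap [487.8  14.7 133. ]
knobtop [488.7  19.4 168. ]
TL [461.2  83.8  12. ]
TR [538.8  71.1  12. ]
bL [436.7 -43.7  12. ]
[ 271  187   80   78 4855] [310.27765191 225.97548919]
((310.3279113769531, 226.58103942871094), (75.54901123046875, 78.46593475341797), 86.80522155761719) [486.8  13.9 131. ]
```

```bash
python3 -c "
from h import *
plan((.4875,.017,.28,80),(.4875,.0155,.149,80),(.4875,.0155,.24,80),(.45,-.10,.24,80),(.432,-.217,.16,80),(.432,-.217,.0605,80))"
```

```text
(0.4875, 0.0155, 0.149, 80) pos [-0.007, 0.001, 0.655] rotz -0.0
(0.4875, 0.0155, 0.24, 80) pos [0.0, 0.0, -0.455] rotz -0.0
(0.45, -0.1, 0.24, 80) pos [-0.601, -0.084, -0.0] rotz -0.0
(0.432, -0.217, 0.16, 80) pos [-0.592, 0.013, 0.4] rotz -0.0
(0.432, -0.217, 0.0605, 80) pos [0.0, 0.0, 0.498] rotz -0.0
```

Call:
step_arm:
  delta_pos:
    - [-0.007,0,0.3]
    - [-0.007,0,0.5]
    - [-0.007,0,0.655]
    - [-0.007,0,0.655]
    - [-0.007,0,0.655]
    - [-0.007,0,0.655]
    - [-0.007,0,0.655]
    - [-0.007,0,0.655]
    - [-0.007,0,0.655]
    - [-0.007,0,0.655]
  rot:
    - [0,0,0]
    - [0,0,0]
    - [0,0,0]
    - [0,0,0]
    - [0,0,0]
    - [0,0,0]
    - [0,0,0]
    - [0,0,0]
    - [0,0,0]
    - [0,0,0]
  gripper: [1,1,1,1,-1,-1,-1,-1,-1,-1]
  squeeze: 25

```text
time_s: 3.4
tool_pos: [0.4875, 0.0156, 0.1485]
tool_rot: [180.0, 0.0, 80.0]
force: [0.2, 0.2, -0.2]
grip_width: 0.0347
grasp_force: 0.0
```

Call:
step_arm:
  delta_pos:
    - [0,0,-0.1]
    - [0,0,-0.3]
    - [0,0,-0.455]
    - [0,0,-0.455]
  rot:
    - [0,0,0]
    - [0,0,0]
    - [0,0,0]
    - [0,0,0]
  gripper: [-1,-1,-1,-1]

```text
time_s: 3.9
tool_pos: [0.4889, 0.0157, 0.2417]
tool_rot: [179.7, 0.0, 79.9]
force: [-0.7, -0.7, -0.7]
grip_width: 0.027
grasp_force: 25.0
```

Run:
```python
from cell import env, viewer
import cv2
c=viewer.read_camera("scene"); a=c["img"][60:260,240:440,::-1]; cv2.imwrite("pics/s3.png",cv2.resize(a,None,fx=3,fy=3,interpolation=cv2.INTER_CUBIC))
from h import *
for z in(.23,.17,.095+.093,): 
    P=c["pose"]; q=P[:3,:3].T@(np.array([.4885,.0155,z])-P[:3,3]); print(z,[((c["fx"]*q[0]/q[2]+c["cx"])-240)*3,((c["fy"]*q[1]/q[2]+c["cy"])-60)*3])
```

```text
0.23 [np.float64(217.92868366957634), np.float64(320.6723880632959)]
0.17 [np.float64(218.3528265023309), np.float64(381.55858525935656)]
0.188 [np.float64(218.228576904779), np.float64(363.7224109476433)]
```

View pics/s3.png

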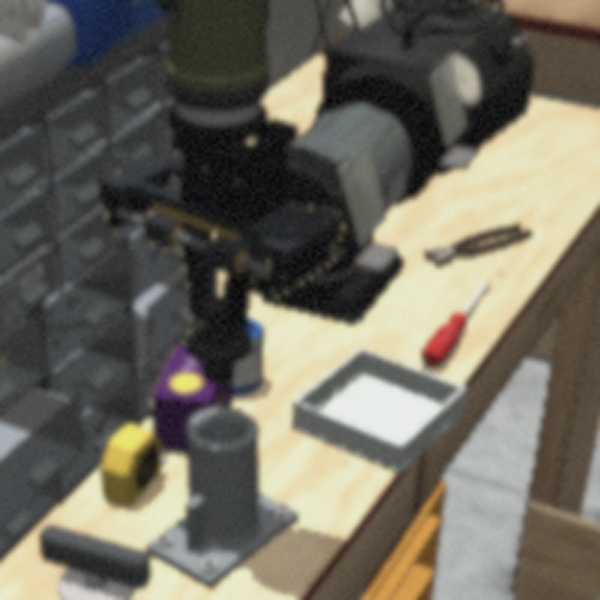

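The plug is in the gripper (well is empty, at (222,430)), but held ~20 mm high on the knob: stem end at about (218,388), z≈0.165. I'll carry gently and set it down by force.

Call:
step_arm:
  delta_pos:
    - [-0.2,-0.028,0]
    - [-0.4,-0.056,0]
    - [-0.601,-0.084,0]
    - [-0.601,-0.084,0]
  rot:
    - [0,0,0]
    - [0,0,0]
    - [0,0,0]
    - [0,0,0]
  gripper: [-1,-1,-1,-1]

```text
time_s: 4.45
tool_pos: [0.4478, -0.1033, 0.2376]
tool_rot: [-179.8, 0.0, 79.6]
force: [-0.9, 0.2, -1.5]
grip_width: 0.0274
grasp_force: 25.0
```

Call:
step_arm:
  delta_pos:
    - [-0.2,0.004,0]
    - [-0.4,0.008,0.1]
    - [-0.592,0.013,0.3]
    - [-0.592,0.013,0.5]
    - [-0.592,0.013,0.7]
    - [-0.592,0.013,0.7]
    - [-0.592,0.013,0.7]
  rot:
    - [0,0,0]
    - [0,0,0]
    - [0,0,0]
    - [0,0,0]
    - [0,0,0]
    - [0,0,0]
    - [0,0,0]
  gripper: [-1,-1,-1,-1,-1,-1,-1]

```text
time_s: 5.32
tool_pos: [0.4327, -0.2165, 0.1004]
tool_rot: [179.9, -0.0, 80.0]
force: [-0.2, -0.4, -0.2]
grip_width: 0.0271
grasp_force: 25.0
```

Call:
step_arm:
  delta_pos:
    - [0,0,0.03]
    - [0,0,0.045]
    - [0,0,0.06]
    - [0,0,0.06]
  rot:
    - [0,0,0]
    - [0,0,0]
    - [0,0,0]
    - [0,0,0]
  gripper: [-1,-1,-1,-1]

```text
time_s: 5.82
tool_pos: [0.4317, -0.217, 0.0875]
tool_rot: [-180.0, 0.0, 79.9]
force: [0.1, -0.0, -1.5]
grip_width: 0.0273
grasp_force: 25.0
```

Call:
step_arm:
  delta_pos:
    - [0,0,0.015]
    - [0,0,0.025]
    - [0,0,0.025]
  rot:
    - [0,0,0]
    - [0,0,0]
    - [0,0,0]
  gripper: [-1,-1,-1]

```text
time_s: 6.2
tool_pos: [0.4317, -0.2169, 0.0823]
tool_rot: [-180.0, -0.0, 79.9]
force: [0.8, -0.2, -0.5]
grip_width: 0.0272
grasp_force: 25.0
```

Call:
step_arm:
  delta_pos:
    - [0,0,0.015]
    - [0,0,0.02]
    - [0,0,0.02]
  rot:
    - [0,0,0]
    - [0,0,0]
    - [0,0,0]
  gripper: [-1,-1,-1]

```text
time_s: 6.58
tool_pos: [0.4317, -0.2169, 0.0784]
tool_rot: [-180.0, -0.0, 79.9]
force: [1.0, 0.4, -0.9]
grip_width: 0.0271
grasp_force: 25.0
```

Call:
step_arm:
  delta_pos:
    - [0,0,0.01]
    - [0,0,0.02]
    - [0,0,0.02]
  rot:
    - [0,0,0]
    - [0,0,0]
    - [0,0,0]
  gripper: [-1,-1,-1]

```text
time_s: 6.95
tool_pos: [0.4317, -0.2169, 0.0743]
tool_rot: [-180.0, -0.0, 79.9]
force: [-0.1, 0.1, -1.2]
grip_width: 0.0267
grasp_force: 25.0
```

Call:
step_arm:
  delta_pos:
    - [0,0,0.01]
    - [0,0,0.02]
    - [0,0,0.02]
  rot:
    - [0,0,0]
    - [0,0,0]
    - [0,0,0]
  gripper: [-1,-1,-1]

```text
time_s: 7.32
tool_pos: [0.4316, -0.2169, 0.0703]
tool_rot: [-180.0, -0.0, 79.9]
force: [-0.6, -0.2, -1.5]
grip_width: 0.0269
grasp_force: 25.0
```

Call:
step_arm:
  delta_pos:
    - [0,0,0.01]
    - [0,0,0.02]
    - [0,0,0.02]
  rot:
    - [0,0,0]
    - [0,0,0]
    - [0,0,0]
  gripper: [-1,-1,-1]

```text
time_s: 7.7
tool_pos: [0.4331, -0.2177, 0.0695]
tool_rot: [179.9, 0.1, 79.9]
force: [-5.0, 2.3, 19.3]
grip_width: 0.027
grasp_force: 25.1
```

Call:
step_arm:
  delta_pos:
    - [0,0,0.01]
    - [0,0,0.02]
    - [0,0,0.02]
  rot:
    - [0,0,0]
    - [0,0,0]
    - [0,0,0]
  gripper: [-1,-1,-1]

```text
time_s: 8.07
tool_pos: [0.4353, -0.2193, 0.0686]
tool_rot: [179.6, 0.3, 79.9]
force: [-7.7, 2.2, 35.2]
grip_width: 0.0271
grasp_force: 25.6
```

Call:
step_arm:
  delta_pos:
    - [0,0,-0.04]
    - [0,0,-0.04]
    - [0,0,-0.04]
    - [0,0,-0.04]
    - [0,0,-0.04]
    - [0,0,-0.04]
    - [0,0,-0.3]
    - [0,0,-0.6]
    - [0,0,-0.9]
  rot:
    - [0,0,0]
    - [0,0,0]
    - [0,0,0]
    - [0,0,0]
    - [0,0,0]
    - [0,0,0]
    - [0,0,0]
    - [0,0,0]
    - [0,0,0]
  gripper: [-1,-1,0,0,0,0,0,1,1]

```text
time_s: 9.2
tool_pos: [0.4316, -0.2168, 0.2443]
tool_rot: [-180.0, 0.0, 80.0]
force: [1.0, -0.4, -0.6]
grip_width: 0.0564
grasp_force: 0.0
```

Run:
```python
from cell import env, viewer
import cv2
c=viewer.read_camera("scene"); a=c["img"][140:260,300:440,::-1]; cv2.imwrite("pics/s4.png",cv2.resize(a,None,fx=3,fy=3,interpolation=cv2.INTER_CUBIC))
o=env.get_obs(); print(o["tool_pos"],o["qpos"].round(1))
from h import *
plan((.432,-.217,.24,80),(.44,-.06,.34,110),(.46,.09,.34,140),(.467,.242,.34,185),(.467,.242,.19,185))
```

```text
[ 0.43540222 -0.2183922   0.2528347 ] [ 55.   -1.7 -30.8 103.5  -0.7  77.3  14.4]
(0.44, -0.06, 0.34, 110) pos [0.78, -0.097, -0.5] rotz -0.349
(0.46, 0.09, 0.34, 140) pos [0.671, 0.35, -0.0] rotz -0.349
(0.467, 0.242, 0.34, 185) pos [0.462, 0.605, -0.0] rotz -0.524
(0.467, 0.242, 0.19, 185) pos [-0.0, 0.0, 0.75] rotz -0.0
```

View pics/s4.png

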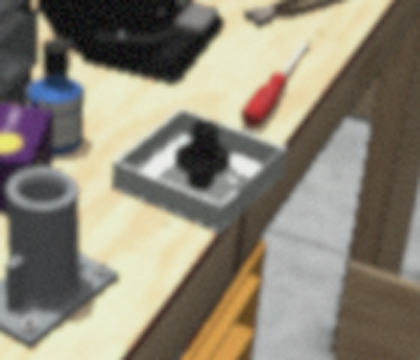

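Plug stands upright in the tray (s4 crop (203,155)). On to the spindle.

Call:
step_arm:
  delta_pos:
    - [0.78,-0.097,-0.3]
    - [0.78,-0.097,-0.3]
    - [0.78,-0.097,-0.3]
    - [0.78,-0.097,-0.3]
  rot:
    - [0,0,-0.349]
    - [0,0,-0.349]
    - [0,0,-0.349]
    - [0,0,-0.349]
  gripper: [0.3,0.3,0.3,0.3]

```text
time_s: 9.75
tool_pos: [0.441, -0.0563, 0.304]
tool_rot: [179.9, 0.1, 110.4]
force: [0.4, -0.5, -0.6]
grip_width: 0.0569
grasp_force: 0.0
```

Call:
step_arm:
  delta_pos:
    - [0.671,0.35,0]
    - [0.671,0.35,0]
    - [0.671,0.35,0]
    - [0.671,0.35,0]
  rot:
    - [0,0,-0.349]
    - [0,0,-0.349]
    - [0,0,-0.349]
    - [0,0,-0.349]
  gripper: [0.3,0.3,0.3,0.3]

```text
time_s: 10.25
tool_pos: [0.4599, 0.0913, 0.302]
tool_rot: [-180.0, -0.0, 140.1]
force: [-0.3, 0.3, -0.5]
grip_width: 0.0567
grasp_force: 0.0
```

Call:
step_arm:
  delta_pos:
    - [0.462,0.605,0.1]
    - [0.462,0.605,0.2]
    - [0.462,0.605,0.2]
    - [0.462,0.605,0.2]
    - [0.462,0.605,0.2]
    - [0.462,0.605,0.2]
    - [0.462,0.605,0.2]
  rot:
    - [0,0,-0.524]
    - [0,0,-0.524]
    - [0,0,-0.524]
    - [0,0,-0.524]
    - [0,0,-0.524]
    - [0,0,-0.524]
    - [0,0,-0.524]
  gripper: [0.3,0.3,0.3,0.3,0.3,0.3,0.3]

```text
time_s: 11.12
tool_pos: [0.4677, 0.241, 0.2625]
tool_rot: [-180.0, 0.0, -175.3]
force: [-0.3, 1.0, -0.3]
grip_width: 0.0566
grasp_force: 0.0
```

Run:
```python
from cell import env, viewer
import cv2, numpy as np, pickle
c=viewer.read_camera("wrist"); pickle.dump(c,open("w2.pkl","wb")); cv2.imwrite("pics/w2.png",c["img"][...,::-1]); print(c["cx"],c["cy"],np.round(c["pose"],3).tolist()); o=env.get_obs(); print(o["tool_pos"],o["tool_rot"],o["qpos"].round(1))
```

```text
312.2509825952895 238.40155081044833 [[-0.084, 0.964, 0.254, 0.399], [0.996, 0.082, 0.02, 0.234], [-0.001, 0.254, -0.967, 0.415], [0.0, 0.0, 0.0, 1.0]]
[0.46755849 0.24128374 0.26259619] [-1.79965215e+02  2.49910221e-02 -1.75221393e+02] [ 26.5   7.8 -60.9  96.5   7.   79.7  59.3]
```

View pics/w2.png

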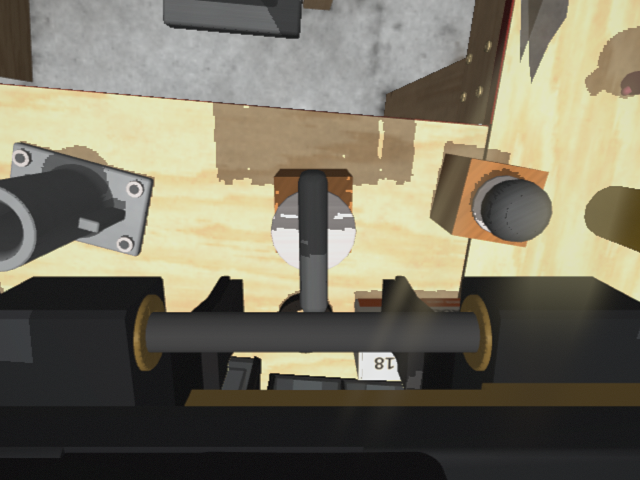

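Wrist view: handle runs up column ≈313 from (313,170), flange circle x 272–355, centre about (313.5,231), confirming alignment; pin head at (518,210).

Run:
```python
from h import *
c=pickle.load(open("w2.pkl","rb"))
for n,u,v,z in[("end",313,170,.166),("lo",326,310,.168),("lo2",300,310,.168),("flL",272,231,.128),("flR",355,231,.128),("flbottom",313.5,271,.128),("hl",299,200,.168),("hr",326.5,200,.168)]:print(n,np.round(atz(c,u,v,z)*1000,1))
```

```text
end [423.5 236.1 166. ]
lo [509.6 251.7 168. ]
lo2 [511.  235.4 168. ]
flL [471.5 211.6 128. ]
flR [466.6 269.1 128. ]
flbottom [498.3 242.9 128. ]
hl [441.4 229.4 168. ]
hr [440.  245.5 168. ]
```

Call:
step_arm:
  delta_pos:
    - [-0.007,-0.005,0.2]
    - [-0.007,-0.005,0.4]
    - [-0.007,-0.005,0.57]
    - [-0.007,-0.005,0.57]
    - [-0.007,-0.005,0.57]
    - [-0.007,-0.005,0.57]
    - [-0.007,-0.005,0.57]
    - [-0.007,-0.005,0.57]
    - [-0.007,-0.005,0.57]
    - [-0.007,-0.005,0.57]
    - [-0.007,-0.005,0.57]
    - [-0.007,-0.005,0.57]
    - [-0.007,-0.005,0.57]
    - [-0.007,-0.005,0.57]
  rot:
    - [0,0,0]
    - [0,0,0]
    - [0,0,0]
    - [0,0,0]
    - [0,0,0]
    - [0,0,0]
    - [0,0,0]
    - [0,0,0]
    - [0,0,0]
    - [0,0,0]
    - [0,0,0]
    - [0,0,0]
    - [0,0,0]
    - [0,0,0]
  gripper: [0.3,0.3,0.3,0.3,-1,-1,-1,-1,-1,-1,-1,-1,-1,-1]
  squeeze: 45

```text
time_s: 12.92
tool_pos: [0.4688, 0.2414, 0.1487]
tool_rot: [180.0, 0.0, -175.0]
force: [0.1, -0.2, 4.1]
grip_width: 0.0178
grasp_force: 45.0
```

Gripped (17.8 mm). Lift slowly.

Call:
step_arm:
  delta_pos:
    - [0,0,-0.05]
    - [0,0,-0.12]
    - [0,0,-0.2]
    - [0,0,-0.3]
    - [0,0,-0.4]
    - [0,0,-0.5]
    - [0,0,-0.6]
    - [0,0,-0.7]
    - [0,0,-0.78]
    - [0,0,-0.78]
    - [0,0,-0.78]
    - [0,0,-0.78]
  rot:
    - [0,0,0]
    - [0,0,0]
    - [0,0,0]
    - [0,0,0]
    - [0,0,0]
    - [0,0,0]
    - [0,0,0]
    - [0,0,0]
    - [0,0,0]
    - [0,0,0]
    - [0,0,0]
    - [0,0,0]
  gripper: [-1,-1,-1,-1,-1,-1,-1,-1,-1,-1,-1,-1]

```text
time_s: 14.42
tool_pos: [0.4683, 0.2409, 0.3036]
tool_rot: [-180.0, -0.1, -175.0]
force: [0.1, 0.2, -4.4]
grip_width: 0.0179
grasp_force: 45.0
```

Run:
```python
from cell import env, viewer
o=env.get_obs(); print(o["tool_pos"],o["tool_rot"],o["force"],o["wrist_torque"])
from h import *
plan((.4685,.241,.305,185),(.478,.13,.305,177),(.4875,.0155,.305,169.3))
```

```text
[0.46826654 0.24094409 0.30364084] [-1.79975023e+02 -8.91890464e-02 -1.75032472e+02] [ 0.0764667   0.24024058 -4.35664044] [ 0.09349579 -0.0375231   0.00758723]
(0.478, 0.13, 0.305, 177) pos [0.001, -0.557, -0.0] rotz 0.093
(0.4875, 0.0155, 0.305, 169.3) pos [-0.077, -0.569, -0.0] rotz 0.09
```

Call:
step_arm:
  delta_pos:
    - [0,-0.15,0]
    - [0,-0.3,0]
    - [0,-0.45,0]
    - [0.001,-0.557,0]
    - [0.001,-0.557,0]
  rot:
    - [0,0,0.03]
    - [0,0,0.06]
    - [0,0,0.093]
    - [0,0,0.093]
    - [0,0,0.093]
  gripper: [-1,-1,-1,-1,-1]

```text
time_s: 15.05
tool_pos: [0.4782, 0.128, 0.3038]
tool_rot: [-179.9, -0.1, 176.7]
force: [-0.3, 1.2, -3.7]
grip_width: 0.0175
grasp_force: 45.0
```

Call:
step_arm:
  delta_pos:
    - [-0.02,-0.15,0]
    - [-0.04,-0.3,0]
    - [-0.06,-0.45,0]
    - [-0.077,-0.569,0]
    - [-0.077,-0.569,0]
    - [-0.077,-0.569,0]
    - [-0.077,-0.569,0]
    - [-0.077,-0.569,0]
  rot:
    - [0,0,0.03]
    - [0,0,0.06]
    - [0,0,0.09]
    - [0,0,0.09]
    - [0,0,0.09]
    - [0,0,0.09]
    - [0,0,0.09]
    - [0,0,0.09]
  gripper: [-1,-1,-1,-1,-1,-1,-1,-1]

```text
time_s: 16.05
tool_pos: [0.4874, 0.0166, 0.3046]
tool_rot: [-180.0, 0.0, 169.3]
force: [0.4, 0.1, -4.0]
grip_width: 0.0179
grasp_force: 45.0
```

Run:
```python
from cell import env, viewer
import cv2
from h import *
o=env.get_obs(); print(o["tool_pos"],o["tool_rot"])
c=viewer.read_camera("scene"); a=c["img"][130:260,265:365,::-1]
w=viewer.read_camera("wrist"); b=w["img"][60:300,190:430,::-1]
A=cv2.resize(a,(460,598),interpolation=cv2.INTER_CUBIC); B=cv2.resize(b,(330,330),interpolation=cv2.INTER_CUBIC)
im=np.zeros((598,795,3),np.uint8); im[:,:460]=A; im[:330,465:]=B; cv2.imwrite("pics/m1.png",im)
def pr(c,X):
    P=c["pose"]; q=P[:3,:3].T@(np.array(X)-P[:3,3]); return np.array([c["fx"]*q[0]/q[2]+c["cx"],c["fy"]*q[1]/q[2]+c["cy"]])
for n,X in[("mouth",(.4875,.0155,.125)),("mouth+10x",(.4975,.0155,.125)),("mouth+10y",(.4875,.0255,.125)),("foot",(.4875,.0155,.167))]: print(n,(pr(c,X)-[265,130])*4.6)
pickle.dump((c,w),open("cw.pkl","wb"))
```

```text
[0.48744453 0.01658415 0.30457793] [-1.79997961e+02  5.25334866e-03  1.69315926e+02]
mouth [221.79154395 329.58600161]
mouth+10x [206.59688925 324.72152114]
mouth+10y [213.19969099 338.48907575]
foot [221.39817222 268.0407728 ]
```

View pics/m1.png

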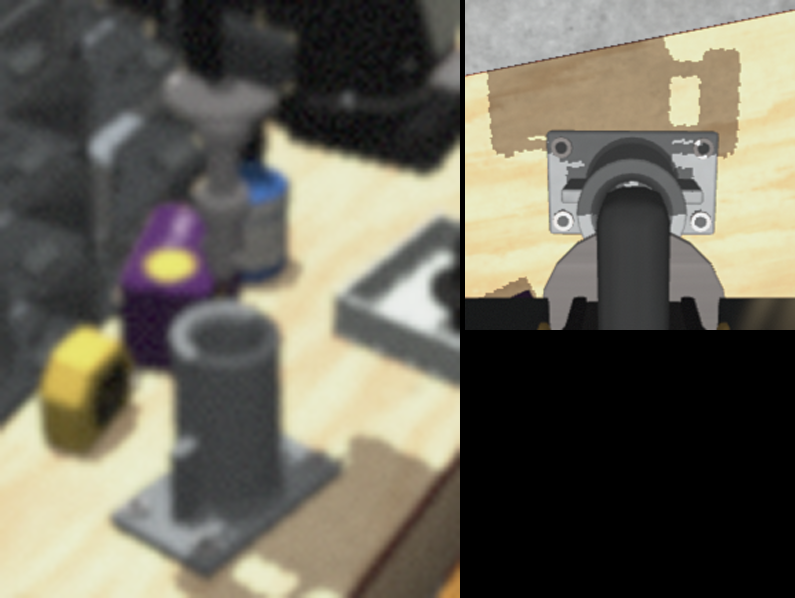

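Mouth at m1 (224,337), spindle flange at (222,95); in the wrist inset the handle (col 633), rim (632) and plate edges line up. Lower gently.

Call:
step_arm:
  delta_pos:
    - [0,0,0.08]
    - [0,0,0.16]
    - [0,0,0.2]
    - [0,0,0.24]
    - [0,0,0.275]
    - [0,0,0.275]
  rot:
    - [0,0,0]
    - [0,0,0]
    - [0,0,0]
    - [0,0,0]
    - [0,0,0]
    - [0,0,0]
  gripper: [-1,-1,-1,-1,-1,-1]

```text
time_s: 16.9
tool_pos: [0.4872, 0.0158, 0.2491]
tool_rot: [-180.0, -0.0, 169.2]
force: [-0.8, 0.1, -3.6]
grip_width: 0.0176
grasp_force: 45.0
```

Call:
step_arm:
  delta_pos:
    - [0,0,0.025]
    - [0,0,0.05]
    - [0,0,0.075]
    - [0,0,0.1]
    - [0,0,0.1]
  rot:
    - [0,0,0]
    - [0,0,0]
    - [0,0,0]
    - [0,0,0]
    - [0,0,0]
  gripper: [-1,-1,-1,-1,-1]

```text
time_s: 17.52
tool_pos: [0.4871, 0.0158, 0.229]
tool_rot: [-180.0, -0.1, 169.2]
force: [0.5, 0.1, -4.1]
grip_width: 0.0178
grasp_force: 45.0
```

Inside the mouth with no contact. Continue.

Call:
step_arm:
  delta_pos:
    - [0,0,0.025]
    - [0,0,0.05]
    - [0,0,0.075]
    - [0,0,0.1]
    - [0,0,0.125]
    - [0,0,0.15]
    - [0,0,0.15]
  rot:
    - [0,0,0]
    - [0,0,0]
    - [0,0,0]
    - [0,0,0]
    - [0,0,0]
    - [0,0,0]
    - [0,0,0]
  gripper: [-1,-1,-1,-1,-1,-1,-1]

```text
time_s: 18.4
tool_pos: [0.4872, 0.0158, 0.199]
tool_rot: [-180.0, -0.0, 169.2]
force: [0.3, 0.1, -4.9]
grip_width: 0.0179
grasp_force: 45.0
```

Call:
step_arm:
  delta_pos:
    - [0,0,0.02]
    - [0,0,0.04]
    - [0,0,0.06]
    - [0,0,0.075]
    - [0,0,0.075]
  rot:
    - [0,0,0]
    - [0,0,0]
    - [0,0,0]
    - [0,0,0]
    - [0,0,0]
  gripper: [-1,-1,-1,-1,-1]

```text
time_s: 19.02
tool_pos: [0.4873, 0.0158, 0.1842]
tool_rot: [-180.0, -0.0, 169.2]
force: [-0.1, -0.2, -3.5]
grip_width: 0.018
grasp_force: 45.0
```

Call:
step_arm:
  delta_pos:
    - [0,0,0.02]
    - [0,0,0.04]
    - [0,0,0.06]
    - [0,0,0.06]
  rot:
    - [0,0,0]
    - [0,0,0]
    - [0,0,0]
    - [0,0,0]
  gripper: [-1,-1,-1,-1]

```text
time_s: 19.52
tool_pos: [0.4872, 0.0158, 0.1721]
tool_rot: [-180.0, -0.0, 169.2]
force: [0.7, 0.7, -4.9]
grip_width: 0.0173
grasp_force: 45.0
```

Call:
step_arm:
  delta_pos:
    - [0,0,0.015]
    - [0,0,0.03]
    - [0,0,0.045]
    - [0,0,0.045]
  rot:
    - [0,0,0]
    - [0,0,0]
    - [0,0,0]
    - [0,0,0]
  gripper: [-1,-1,-1,-1]

```text
time_s: 20.02
tool_pos: [0.4873, 0.0158, 0.1632]
tool_rot: [-180.0, -0.0, 169.2]
force: [0.0, -0.3, -3.9]
grip_width: 0.018
grasp_force: 45.0
```

Call:
step_arm:
  delta_pos:
    - [0,0,0.01]
    - [0,0,0.02]
    - [0,0,0.03]
    - [0,0,0.03]
  rot:
    - [0,0,0]
    - [0,0,0]
    - [0,0,0]
    - [0,0,0]
  gripper: [-1,-1,-1,-1]

```text
time_s: 20.52
tool_pos: [0.488, 0.0159, 0.1591]
tool_rot: [-180.0, 0.1, 169.2]
force: [-2.1, -0.1, 7.1]
grip_width: 0.0176
grasp_force: 45.0
```

Seated in the thread (TCP 0.159 ⇒ handle ≈0.164). Now turn clockwise while following down.

Call:
step_arm:
  delta_pos:
    - [0,0,0.002]
    - [0,0,0.004]
    - [0,0,0.006]
    - [0,0,0.008]
    - [0,0,0.01]
    - [0,0,0.012]
    - [0,0,0.014]
    - [0,0,0.016]
  rot:
    - [0,0,0.06]
    - [0,0,0.12]
    - [0,0,0.18]
    - [0,0,0.24]
    - [0,0,0.3]
    - [0,0,0.36]
    - [0,0,0.42]
    - [0,0,0.48]
  gripper: [-1,-1,-1,-1,-1,-1,-1,-1]

```text
time_s: 21.52
tool_pos: [0.4879, 0.017, 0.157]
tool_rot: [180.0, 0.0, 127.9]
force: [-6.4, 2.6, 14.8]
grip_width: 0.018
grasp_force: 45.0
```

```bash
python3 -c "
from cell import env
o=env.get_obs()
for k in('tool_pos','tool_rot','force','wrist_torque','qpos'):print(k,o[k].round(3))"
```

```text
tool_pos [0.488 0.017 0.157]
tool_rot [1.79990e+02 1.80000e-02 1.27876e+02]
force [-6.405  2.57  14.788]
wrist_torque [0.407 1.607 0.131]
qpos [ 40.219   4.606 -46.683 109.882   3.651  66.978  30.077]
```

Call:
step_arm:
  delta_pos:
    - [0,0,0.001]
    - [0,0,0.003]
    - [0,0,0.005]
    - [0,0,0.007]
    - [0,0,0.009]
    - [0,0,0.011]
    - [0,0,0.013]
    - [0,0,0.015]
    - [0,0,0.017]
    - [0,0,0.018]
    - [0,0,0.018]
    - [0,0,0.018]
  rot:
    - [0,0,0.06]
    - [0,0,0.12]
    - [0,0,0.18]
    - [0,0,0.24]
    - [0,0,0.3]
    - [0,0,0.36]
    - [0,0,0.42]
    - [0,0,0.48]
    - [0,0,0.54]
    - [0,0,0.58]
    - [0,0,0.6]
    - [0,0,0.6]
  gripper: [-1,-1,-1,-1,-1,-1,-1,-1,-1,-1,-1,-1]

```text
time_s: 23.02
tool_pos: [0.4875, 0.0168, 0.1528]
tool_rot: [-180.0, -0.0, 76.5]
force: [-5.0, 1.6, 12.1]
grip_width: 0.0173
grasp_force: 45.2
```

```bash
python3 -c "
from cell import env
o=env.get_obs()
for k in('tool_pos','tool_rot','force','wrist_torque','qpos'):print(k,o[k].round(3))"
```

```text
tool_pos [0.487 0.017 0.153]
tool_rot [-1.79963e+02 -1.00000e-03  7.64500e+01]
force [-5.033  1.585 12.067]
wrist_torque [0.543 1.795 0.135]
qpos [ 37.488   4.589 -43.862 110.238   3.45   66.522 -21.21 ]
```

Call:
step_arm:
  delta_pos:
    - [0,0,0]
    - [0,0,0.002]
    - [0,0,0.002]
    - [0,0,0.002]
  rot:
    - [0,0,0.04]
    - [0,0,0.07]
    - [0,0,0.07]
    - [0,0,0.07]
  gripper: [-1,-1,-1,-1]

```text
time_s: 23.52
tool_pos: [0.4875, 0.0172, 0.1527]
tool_rot: [-180.0, 0.0, 70.5]
force: [-6.2, 1.4, 14.3]
grip_width: 0.0176
grasp_force: 45.5
```

```bash
python3 -c "
from cell import env
o=env.get_obs()
for k in('tool_pos','tool_rot','force','wrist_torque'):print(k,o[k].round(3))"
```

```text
tool_pos [0.488 0.017 0.153]
tool_rot [-1.7997e+02  9.0000e-03  7.0542e+01]
force [-6.168  1.406 14.313]
wrist_torque [0.689 1.919 0.552]
```

At the stop (z settled, torque rising, handle ≈0.1575). Release and rise.

Call:
step_arm:
  delta_pos:
    - [0,0,-0.008]
    - [0,0,-0.008]
    - [0,0,-0.008]
    - [0,0,-0.008]
    - [0,0,-0.008]
    - [0,0,-0.008]
    - [0,0,-0.008]
    - [0,0,-0.2]
    - [0,0,-0.4]
    - [0,0,-0.7]
    - [0,0,-0.7]
    - [0,0,-0.7]
    - [0,0,-0.7]
  rot:
    - [0,0,0]
    - [0,0,0]
    - [0,0,0]
    - [0,0,0]
    - [0,0,0]
    - [0,0,0]
    - [0,0,0]
    - [0,0,0]
    - [0,0,0]
    - [0,0,0]
    - [0,0,0]
    - [0,0,0]
    - [0,0,0]
  gripper: [-1,0.5,0.5,0.5,0.5,0.5,0.5,0.5,0.5,0.5,0.5,0.5,0.5]

```text
time_s: 25.15
tool_pos: [0.4867, 0.0157, 0.2888]
tool_rot: [-179.9, 0.0, 70.4]
force: [-0.8, 0.2, -0.1]
grip_width: 0.0651
grasp_force: 0.0
```

Run:
```python
from cell import env, viewer
from h import *
import cv2
o=env.get_obs(); print(o["tool_pos"],o["grip_width"],o["force"])
c=viewer.read_camera("wrist"); s=viewer.read_camera("scene"); pickle.dump((c,s),open("end.pkl","wb"))
# predicted handle-end outline check: handle dark mask on wrist image, orientation by minAreaRect of top face
g=cv2.cvtColor(c["img"],cv2.COLOR_RGB2GRAY)
def pr(c,X):
    P=c["pose"]; q=P[:3,:3].T@(np.array(X)-P[:3,3]); return np.array([c["fx"]*q[0]/q[2]+c["cx"],c["fy"]*q[1]/q[2]+c["cy"]])
for yaw in(79.3,):
    for z in(.1725,):
        d=np.array([np.cos(np.radians(yaw)),np.sin(np.radians(yaw)),0])
        for k in(-45,0,45): print(yaw,z,k,pr(c,np.array([.4875,.0155,z])+d*k/1000).round(1))
m=(g<62).astype(np.uint8); m[275:]=0; m[:,:230]=0; m[:,400:]=0
n,l,st,ce=cv2.connectedComponentsWithStats(m); i=1+st[1:,4].argmax(); print(st[i],ce[i])
ys,xs=np.where(l==i)
for r in range(st[i][1],275,12):
    q=xs[ys==r]; print(r,q.min() if len(q) else 0,q.max() if len(q) else 0)
```

```text
[0.48667291 0.01566178 0.28884255] 0.06506904039576646 [-0.83882947  0.17311316 -0.13805317]
79.3 0.1725 -45 [322.3 297.7]
79.3 0.1725 0 [312.1 234.2]
79.3 0.1725 45 [301.2 165.3]
[287 166  39 109 500] [313.034 204.802]
166 299 299
178 311 320
190 313 314
202 315 316
214 309 317
226 312 319
238 320 321
250 322 322
262 322 324
274 324 325
```

Run:
```python
from h import *
import cv2
c,s=pickle.load(open("end.pkl","rb"))
g=cv2.GaussianBlur(cv2.cvtColor(c["img"],cv2.COLOR_RGB2GRAY),(5,5),0)
for r in(180,200,220,240,260): print(r,g[r,270:356:4].tolist())
e=cv2.Canny(g,25,60)
L=cv2.HoughLinesP(e[140:290,250:380],1,np.pi/360,20,minLineLength=35,maxLineGap=6)
for x1,y1,x2,y2 in L[:,0]:
    a=atz(c,x1+250,y1+140,.1725);b=atz(c,x2+250,y2+140,.1725);d=a-b
    print(x1+250,y1+140,x2+250,y2+140,"yaw",np.round(np.degrees(np.arctan2(d[1],d[0]))%180,1))
```

```text
180 [166, 150, 109, 83, 64, 88, 100, 107, 113, 98, 74, 95, 114, 89, 69, 63, 63, 70, 106, 175, 179, 219]
200 [150, 110, 118, 151, 130, 76, 93, 105, 109, 112, 94, 64, 133, 145, 144, 143, 143, 137, 105, 102, 101, 214]
220 [136, 136, 136, 137, 137, 113, 56, 61, 65, 66, 62, 55, 53, 136, 136, 136, 136, 137, 137, 135, 106, 133]
240 [153, 142, 135, 136, 136, 136, 90, 56, 88, 107, 109, 103, 83, 92, 138, 138, 137, 137, 134, 105, 125, 184]
260 [227, 230, 231, 225, 167, 179, 190, 83, 58, 69, 101, 107, 100, 69, 184, 230, 231, 225, 222, 219, 226, 227]
353 204 359 249 yaw 79.4
319 214 328 288 yaw 77.6
286 192 302 289 yaw 79.0
345 140 356 229 yaw 78.9
308 167 323 276 yaw 78.3
263 142 274 203 yaw 79.4
345 160 347 202 yaw 74.4
```

Handle lies at yaw ≈78.5° and the plate's long side at ≈79°. It sits at home height, and the gripper is clear.

```bash
python3 -c "
from cell import env
print(env.sign_off())"
```

```text
the job is handed in; nothing more can be done
None
```

The job is handed in at about 25 s: the plug is upright in the tray and the spindle is turned clockwise to its stop and released. Its handle is along the pillar's long side to within about 1°, at home height by the arm's reading (about 157.5 mm), and the round-headed pin was never touched.

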